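# Clip the test probe into its check stand

### The job

Pull the orange-handled test probe out of its slanted blue holster, where a spring catch holds it, and clip it into the check stand with its pointed end towards the brass block: press it straight down past the red sprung jaw until it lies fully home and level in both forks and the jaw has snapped shut over it. Let go of it there, and leave the tape roll, the can and the screwdriver where they are.

Things in the scene. Friction and masses are not known exactly. Their poses are not given: they have to be found in the camera images.
- probe: Test probe, a rigid straight rod 162 mm long, about 80 g. Origin: middle of its handle, on the axis; x runs along the rod, away from the point. Handle orange, square, 20 x 20 mm, 60 mm long (x -30 to +30), a black band near each end, sides square to y and z. Steel shanks of 14 mm diameter: rear x +30 to +72; front x -30 to -72 (groove at -48 to -64), then a cone to the point at -90.
- probe_tip (a point): The pointed end of the probe, 90 mm from the middle of the handle.
- socket: Blue socket of the holster, outside 26 x 26 x 62 mm, bore 58 mm deep, fixed on a steel foot 130 x 70 x 10 mm. Origin: centre of its mouth, 75 mm above the table. x points out along the bore, rising 35 degrees above level; y is level; z square to the bore, upwards. The probe starts in it, point inside, rear end up, along the bore but sagging 2 to 4 degrees in its play, its origin about 35 mm out.
- catch (a point): Spring ball in the socket's roof, 20 mm in from the mouth (brass housing stands 10 mm above the roof); it catches the probe's groove. Pulling along the socket's +x frees it within the first 15 mm, at roughly 4 to 12 N; 60 mm of pull clears the point. The point given lies in the bore's axis.
- stand: Check stand, fixed: aluminium base 180 x 75 x 12 mm (x -120 to +60). Origin on the table straight under the place of the handle's middle; z up. A seated probe lies level along x, point to -x, axis 50 mm above the table, handle between the forks with 4 mm of play at each end. Brass block at the -x end: 36 mm wide, 58 mm high, near face at x -100. Between the forks the base is bare.
- fork (a point): Plain grey fork, 12 mm thick, at the stand's x -40: two prongs 17 mm apart, flaring outwards at the top to 73 mm above the table; floor 43 mm above the table. The point is the centre of the seated front shank, 50 mm above the table.
- clip (a point): Fork clip, 12 mm thick, at the stand's x +40: grey fixed prong (as the fork's) on the -y side, red sprung jaw on the +y side; floor 43 mm above the table. The point is the centre of the seated rear shank, 50 mm above the table.
- jaw (a joint): Red sprung jaw of the clip, hinged low down along the stand's x; its top, 81 mm above the table, swings out to +y. Value in rad: 0 shut (the spring holds it so), about 0.05 to 0.2 while the shank passes its nose, whose middle is 60.5 mm above the table. Pressing the shank down past it takes roughly 3 to 15 N; it snaps shut over the shank when that is home.
- tape: Bystander: roll of red tape lying flat, 72 mm across, 18 mm high; origin at the centre of its underside.
- cleaner: Bystander: standing blue can with a white cap, 44 mm across, 120 mm high; origin at the centre of its underside.
- driver: Bystander: yellow-handled screwdriver lying on the table, 160 mm long; origin under its middle, its x axis along it.
There are look-alikes about, which are no part of the job. What is shaped like the stand but brown or pink is not meant. There is more than one size of the probe; the one meant has the size given above.

How it is judged (in metres and radians):
On the way, in this order (a step that is already met when the one before it is completed fails the run):
1. the probe's point has been drawn clear of the socket's mouth (x of probe_tip in the frame of socket above 0.005 m), for 0.1 s.
2. the probe, held or pushed by the fingers and coming down from above with its point towards the brass block, pushes the jaw open (value of joint jaw above 0.03 rad and z of probe in the frame of stand between 0.0505 and 0.09 m and x of probe_tip in the frame of stand below -0.07 m and contact force between the fingers and probe above 1 N).
At the end, for the whole second after the job is handed in: The probe lies at rest and released in both forks of the stand: handle's middle within 8 mm along and 4 mm across of its place and no more than 2.5 mm above it, within 0.06 rad of the stand's axis, point towards the brass block, jaw shut to less than 0.05 rad (x of probe in the frame of stand between -0.008 and 0.008 m and y of probe in the frame of stand between -0.004 and 0.004 m and z of probe in the frame of stand between 0.046 and 0.0525 m and angle between the x axis of probe and the x axis of stand, either way round below 0.06 rad and x of probe_tip in the frame of stand below -0.07 m and value of joint jaw below 0.05 rad and linear speed of probe below 0.02 m/s); the robot touches nothing.
It fails at once if the tape roll is moved more than 30 mm (distance of tape from where it was at the start of the episode above 0.03 m).
It fails at once if the can is moved more than 30 mm or tipped (distance of cleaner from where it was at the start of the episode above 0.03 m or angle between cleaner's own z axis and vertical above 0.5 rad).
It fails at once if the screwdriver is moved more than 30 mm (distance of driver from where it was at the start of the episode above 0.03 m).
It also fails if it takes over 48 s, if anything falls off the work surface, if the arm or the gripper's body presses on something with over 40 N, if the wrist force passes 120 N, or if a joint passes its speed limit or range.

### The arm

A 7-joint arm with a two-finger parallel gripper is mounted at the origin on the work surface. World frame = base frame: x ahead of the robot, y to its left, z up, the work surface at z = 0. Lengths are in mm, angles in rad, forces in N, time in s.
With the tool pointing down it reaches from about 400 to 875 mm from the base axis. Payload 19.3 kg.
Tool frame: the origin (TCP) lies at the very end of the fingers, on their centre line; the grasp point (between the pads) lies 19 mm behind it (grip_point_offset is the z of the grasp point in the tool frame, in mm); z points along the fingers, y is the line along which they close (so a half turn about z gives the same grasp; the last joint's range is limited). The gripper opens to 85 mm and grips with 20 to 120 N. Pads are 22 mm wide; open, the fingers measure 114 mm over their backs; the gripper's body (76 mm by 85 mm) begins 54 mm behind the grasp point. The pads swing forward as they close: fully open they stand 13 mm farther back than shut.
Start: joints at [1.141, 0.521, -0.036, 1.599, 0.021, 1.021, -0.113], TCP at [220.026, -584.981, 231.291] pointing down, gripper open.
Joint ranges: [-2.91, 2.91], [-0.3, 2.13], [-1.5, 1.42], [0.17, 2.43], [-1.26, 4.41], [0.16, 1.93], [-2.52, 2.52]. Speed limits (rad/s): [1.89, 1.89, 2.39, 2.39, 3.01, 3.01, 3.01].

### API

Orientations are given as a 3x3 rotation matrix whose columns are the frame's x, y, z axes.
In Python, from workcell import movep, movel, goto_joints, open_gripper, clamp, wait, inverse_kinematics, read_state, camera, PlanningError, finish_job, grip_point_offset gives the robot as it stands. Calls block until the motion is done:
- movep(position, orientation): joint-space move of the TCP to a pose.
- movel(position, frame=None, max_speed=150, guard=None): straight line of the TCP; frame=None keeps the orientation; max_speed is the mean speed in mm/s. With guard (N) it stops when the force on the tool has changed by that much, and returns True; else False.
- goto_joints(angles): joint-space move.
- open_gripper() and clamp(): open the fingers fully, or close them until they stop; the grip force is fixed at half the most.
- wait(seconds).
- inverse_kinematics(position, orientation): joint angles nearest the present ones, or None.
- read_state(): the state.
- camera(name): name is "scene" or "top" or "wrist"; returns a dict with "image" (384x512x3 uint8, blue, green, red), "range_z" (384x512 float32, mm along the optical axis (not along the pixel's ray), 0 where there is no reading), "fx", "fy", "cx", "cy" (pixels), "dist_coeffs" ([k1, k2, p1, p2, k3] as OpenCV has them; the pictures are not rectified), "cam_to_world" (4x4, takes a point from camera to world coordinates). Camera axes: x right, y up, looking along -z (the intrinsics and any distortion apply to the point x, -y, -z); pixel columns grow to the right and rows downward; lengths in mm; the calibration is good to about 2 mm. A picture is of the moment at which its call begins.
A pose or a line that the arm cannot do raises PlanningError and nothing moves.
- finish_job(): hands the job in; it is judged then, once.
The state is a dict: "time": time; "qpos": joint angles; "qvel": joint speeds; "joint_efforts": joint torques, N m; "eef_pos": TCP position; "tool_rot": TCP orientation; "ft_force": force on the tool from outside, world axes, zero at the start; "torque": the same for the moment, N m; "finger_gap": finger opening in mm; "gripper_force": force on a finger pad.
Only numpy, scipy, OpenCV 4.12 (cv2) and the standard library are available. Lean on these libraries where they do the work, as an engineer would, in place of code of your own. Each camera call takes 0.05 s, during which the arm holds its last target. There are 200 camera calls.

## Working session

There is one attempt and no reset: what is moved stays moved. The work goes in short steps, each a Python script; the robot and the scene stay as the last script left them, time stands still between calls to the robot, and variables do not carry over. Pictures are saved under pics/ and viewed, at most 10 in all, crops included, and the job is handed in when it is done.

```bash
mkdir -p pics; ls
python3 - <<'E'
from workcell import *
import cv2,numpy as np
for n in("scene","top"):
    c=camera(n); cv2.imwrite(f"pics/{n}0.png",cv2.resize(c["image"],(800,600),interpolation=cv2.INTER_CUBIC))
    np.savez(f"{n}0.npz",**c)
    print(n,c["fx"],c["cx"],c["cy"],c["dist_coeffs"],np.round(c["cam_to_world"],3).tolist(),(c["range_z"]>0).mean())
print(grip_point_offset,read_state()["time"],read_state()["tool_rot"])
E
```

```text
pics
scene 429.0600110288087 252.46453344120016 190.99982103707265 [-0.13750883  0.          0.          0.          0.        ] [[0.017, -0.829, 0.559, 1188.25], [1.0, 0.014, -0.01, -30.186], [0.0, 0.559, 0.829, 1049.514], [0.0, 0.0, 0.0, 1.0]] 0.99578857421875
top 493.88407633901966 254.8563666763277 189.4444138787007 [0.00446535 0.         0.         0.         0.        ] [[-0.022, 0.985, -0.171, 282.755], [-1.0, -0.022, 0.004, 1.362], [-0.0, 0.171, 0.985, 1455.654], [0.0, 0.0, 0.0, 1.0]] 0.99609375
-18.700000000000003 0.1 [[ 9.35967998e-01  3.52084778e-01 -4.65489879e-04]
 [ 3.52085067e-01 -9.35967558e-01  9.13780547e-04]
 [-1.13955205e-04 -1.01916138e-03 -9.99999474e-01]]
```

View pics/scene0.png

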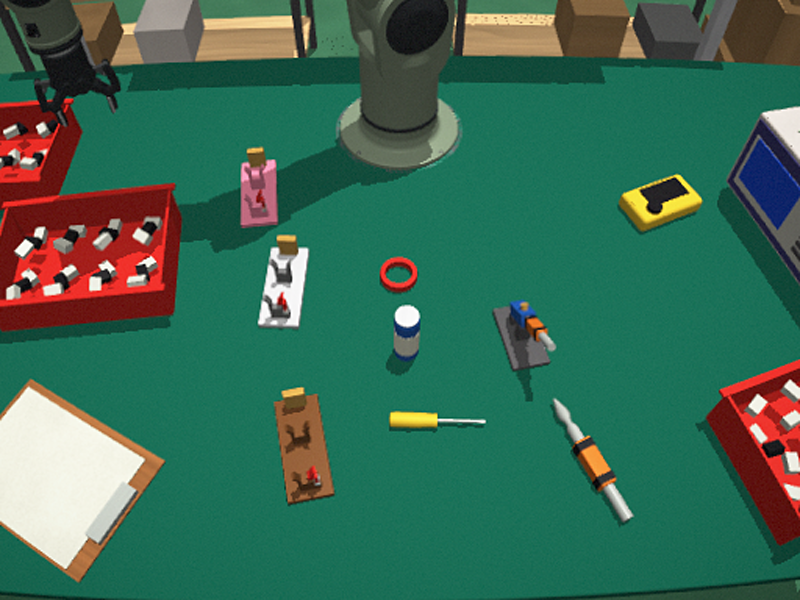

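View pics/top0.png

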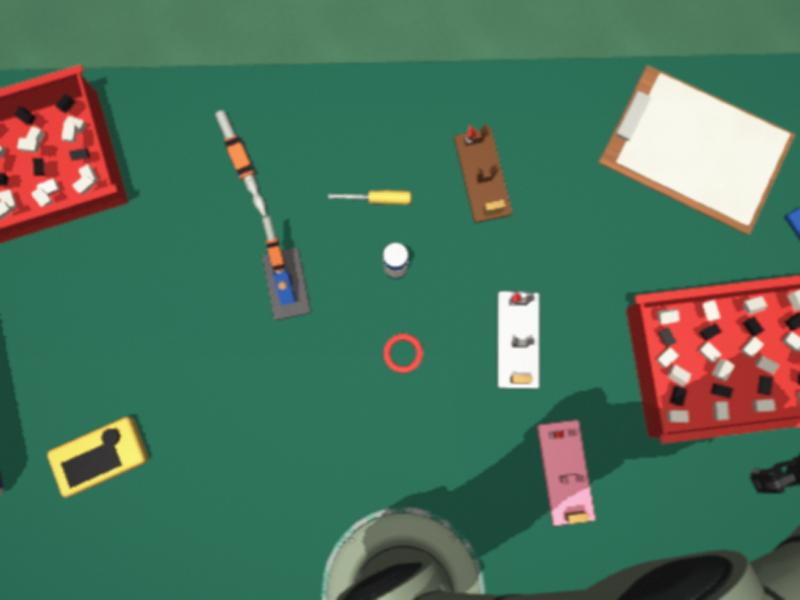

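The orange probe in its blue holster is at scene (525,330) and top (280,270). The white (aluminium) stand is at scene (283,285) and top (518,340), with the brass block towards the robot and the red jaw on the far side. I'll get rough positions first, then use wrist views.

```bash
cat > h.py <<'E'
import numpy as np,cv2
def ray(c,uv):
    K=np.array([[c["fx"],0,c["cx"]],[0,c["fy"],c["cy"]],[0,0,1.]])
    p=cv2.undistortPoints(np.array([[uv]],float),K,np.array(c["dist_coeffs"],float))[0,0]
    T=np.array(c["cam_to_world"]); return T[:3,3],T[:3,:3]@np.array([p[0],-p[1],-1.])
def pt(c,uv):   # by depth
    o,d=ray(c,uv); return o+d*float(c["range_z"][int(round(uv[1])),int(round(uv[0]))])
def onz(c,uv,z):
    o,d=ray(c,uv); return o+d*(z-o[2])/d[2]
def tri(obs):   # [(c,uv),...]
    A=np.zeros((3,3));b=np.zeros(3);R=[]
    for c,uv in obs:
        o,d=ray(c,uv);d=d/np.linalg.norm(d);P=np.eye(3)-np.outer(d,d);A+=P;b+=P@o;R.append((o,P))
    x=np.linalg.solve(A,b); return x,[round(float(np.linalg.norm(P@(x-o))),1) for o,P in R]
def cloud(c):
    h,w=c["range_z"].shape;u,v=np.meshgrid(np.arange(w),np.arange(h))
    K=np.array([[c["fx"],0,c["cx"]],[0,c["fy"],c["cy"]],[0,0,1.]])
    p=cv2.undistortPoints(np.stack([u,v],-1).reshape(-1,1,2).astype(float),K,np.array(c["dist_coeffs"],float))[:,0]
    T=np.array(c["cam_to_world"]);P=np.c_[p[:,0],-p[:,1],-np.ones(len(p))]*c["range_z"].reshape(-1,1)
    return (P@T[:3,:3].T+T[:3,3]).reshape(h,w,3)
E
python3 - <<'E'
from h import *
t=np.load("top0.npz");s=np.load("scene0.npz");k=.64
for n,uv in dict(tc1=(500,292),tc2=(539,292),tc3=(498,387),tc4=(539,387),brass=(521,378),jaw=(517,298),fork=(522,342),
  hf1=(263,256),hf2=(298,248),hf3=(310,311),hf4=(275,319),cap=(283,286),rear=(266,219),h1=(272,241),h2=(279,268),can=(396,252),tape=(403,353),drv=(390,197),table=(450,300)).items():
    print(n,pt(t,(uv[0]*k,uv[1]*k)).round(1))
print()
for n,uv in dict(brass=(287,240),jaw=(283,295),cap=(517,306),rear=(550,345),can=(407,315)).items(): print(n,pt(s,(uv[0]*k,uv[1]*k)).round(1))
m=lambda c,x,y:cv2.resize(c["image"][y:y+75,x:x+100],(400,300),interpolation=cv2.INTER_CUBIC)
im=np.vstack([np.hstack([m(t,285,180),m(t,130,135)]),np.hstack([m(s,130,145),m(s,280,175)])])
cv2.imwrite("pics/m.png",im)
E
```

```text
tc1 [ 537.7 -198.     8. ]
tc2 [ 537.6 -274.    -0.9]
tc3 [ 358.2 -187.     1.9]
tc4 [ 356.8 -264.8   -3.5]
brass [ 370.3 -221.4   61.4]
jaw [ 513.6 -218.6   78.7]
fork [ 436.4 -228.1   51.6]
hf1 [618.6 254.5   5.3]
hf2 [634.1 187.7   0.7]
hf3 [509.8 164.5   3.6]
hf4 [494.  229.   16.2]
cap [545.  204.9  79.1]
rear [656.  227.4 133.3]
h1 [619.3 218.9 119. ]
h2 [575.9 210.4  91.3]
can [594.1  -1.4 120.3]
tape [425.9 -10.6   2.5]
drv [726.9   7.7  19. ]
table [ 524.8 -102.4    5.5]

brass [ 378.2 -221.9   53.1]
jaw [ 476.7 -227.7   10.7]
cap [545.1 197.1  66.2]
rear [663.1 226.2 131.8]
can [594.5   0.7 119.4]
```

View pics/m.png

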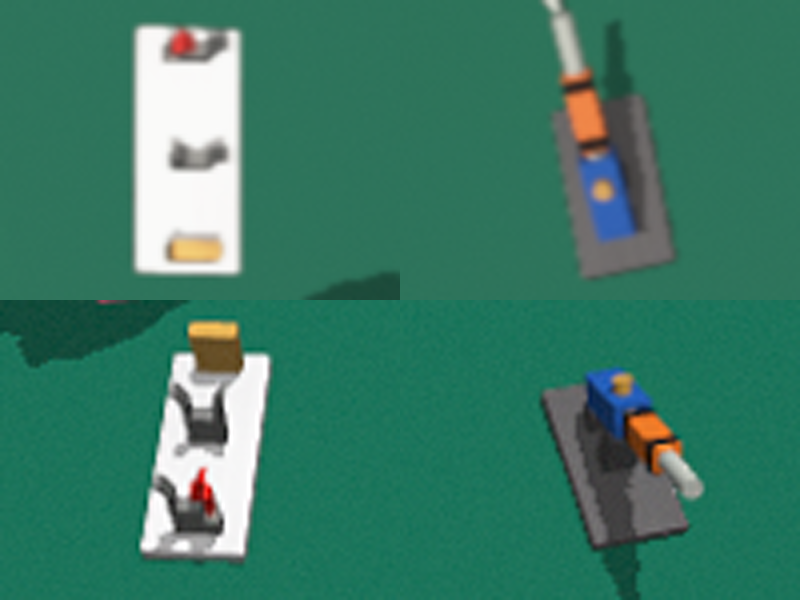

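The mosaic shows the white stand (180 x 76 mm by depth) with its red jaw on the +y side and brass at -x. The probe rises from the socket towards +x at about 11° yaw. Next are wrist views of both, checking IK first.

```bash
cat >> h.py <<'E'
def tool(yaw,pitch,sgn):
    # rod axis a (yaw, pitch up); tool z = square to it, downward
    cy,sy,c,s=np.cos(yaw),np.sin(yaw),np.cos(pitch),np.sin(pitch)
    a=np.array([cy*c,sy*c,s]); z=np.array([cy*s,sy*s,-c]); y=sgn*np.array([-sy,cy,0])
    return np.column_stack([np.cross(y,z),y,z]),a
E
python3 - <<'E'
from h import *
from workcell import *
R35=np.radians(35);yw=np.radians(11.5)
P=np.array([597,215,105.])
for sg in(1,-1):
    R,a=tool(yw,R35,sg); S,_=tool(0,0,sg)
    for n,p,r in[("stand-off",P-150*R[:,2],R),("grasp",P+19*R[:,2],R),("pull",P+19*R[:,2]+90*a,R),("st-hi",[477,-228,250],S),("st",[477,-228,31],S)]:
        q=inverse_kinematics(p,r); print(sg,n,None if q is None else np.round(q,2))
R,a=tool(yw,R35,-1)
S,_=tool(0,0,-1)
sg=-1
try: movep([470,-228,260],S)
except PlanningError as e: print(e)
c=camera("wrist");np.savez("w0.npz",**c);print(c["cam_to_world"].round(2).tolist(),c["fx"],c["dist_coeffs"],read_state()["time"])
cv2.imwrite("pics/w0.png",cv2.resize(c["image"],(800,600)))
E
```

```text
1 stand-off [-0.22  0.24 -0.45  2.28  1.39  0.35 -0.14]
1 grasp [ 0.24  0.88 -1.07  2.12  1.91  0.88 -0.29]
1 pull [-0.48  0.59 -0.01  1.96  1.6   0.17 -0.26]
1 st-hi [ 0.91  0.44 -0.77  1.8   0.35  1.04  1.58]
1 st [ 0.75  0.74 -0.58  1.96  0.67  0.64  1.3 ]
-1 stand-off None
-1 grasp [-0.5   0.62 -0.04  2.16  2.38  0.3   2.04]
-1 pull [-1.24  1.22  1.38  2.    4.38  0.93 -0.41]
-1 st-hi [ 0.41  0.35 -0.1   1.83  0.04  0.97 -1.28]
-1 st [ 0.36  0.68 -0.03  1.99  0.04  0.48 -1.27]
[[-0.0, 0.95, 0.31, 548.65], [-1.0, -0.0, 0.0, -229.11], [0.0, -0.31, 0.95, 401.95], [0.0, 0.0, 0.0, 1.0]] 321.42940843400646 [0.0259074 0.        0.        0.        0.       ] 1.7583
```

View pics/w0.png

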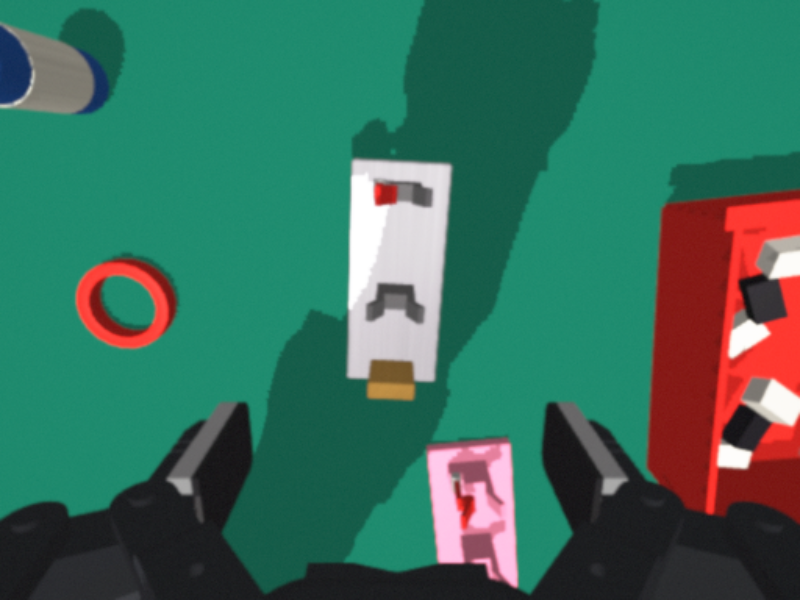

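The wrist view shows the stand with corners at (353,159), (452,164), (436,381) and (347,378), the fork at (395,302) and the clip at (403,192). Next I'll fit it and view the holster from the grasp-orientation stand-off.

Run:
```python
from h import *
from workcell import *
k=.64
w=np.load("w0.npz");t=np.load("top0.npz")
for c,uvs,z in[(w,[(353,159),(452,164),(436,381),(347,378)],12),(t,[(500,291.5),(540,292),(540.5,387.5),(498.5,387.5)],12)]:
    C=np.array([onz(c,(u*k,v*k),z)[:2] for u,v in uvs]);print(C.round(1).tolist())
    ax=(C[0]+C[1]-C[2]-C[3])/2;L=np.linalg.norm(ax);print("len",L,"w",np.linalg.norm(C[0]+C[3]-C[1]-C[2])/2,"yaw",np.degrees(np.arctan2(ax[1],ax[0])),"orig",C.mean(0)+ax/L*30)
for n,uv in dict(base=(420,240),floor=(395,300),fp1=(374,316),brasstop=(391,391)).items(): print(n,pt(w,(uv[0]*k,uv[1]*k)).round(1))
yw=np.radians(11.5);R,a=tool(yw,np.radians(35),1);P=np.array([600,216,106.])
movep(P-150*R[:,2]-20*a,R); c=camera("wrist");np.savez("w1.npz",**c)
o=read_state()
movel(P-110*R[:,2]-20*a+50*R[:,1]); c2=camera("wrist");np.savez("w2.npz",**c2);print(read_state()["time"],read_state()["qpos"])
cv2.imwrite("pics/w12.png",np.hstack([cv2.resize(x["image"][:, 56:456],(400,384)) for x in(c,c2)]))
```

```text
[[539.3, -196.9], [535.7, -270.6], [357.4, -262.9], [360.2, -186.9]]
len 178.88428357580835 w 74.91219744507015 yaw -2.8304968097244356 orig [ 478.09805761 -230.82125693]
[[538.0, -197.5], [535.3, -273.5], [355.0, -264.7], [356.7, -186.6]]
len 181.0406800650411 w 77.03818838126435 yaw -3.114748192609372 orig [ 476.21777617 -232.20382378]
base [ 478.8 -247.6   12. ]
floor [ 439.3 -228.1   43. ]
fp1 [ 435.8 -213.5   69.9]
brasstop [ 371.3 -225.    57.4]
4.0 [-0.31852923  0.37112636 -0.48869569  2.26454917  1.61225995  0.46624662
 -0.44154047]
```

View pics/w12.png

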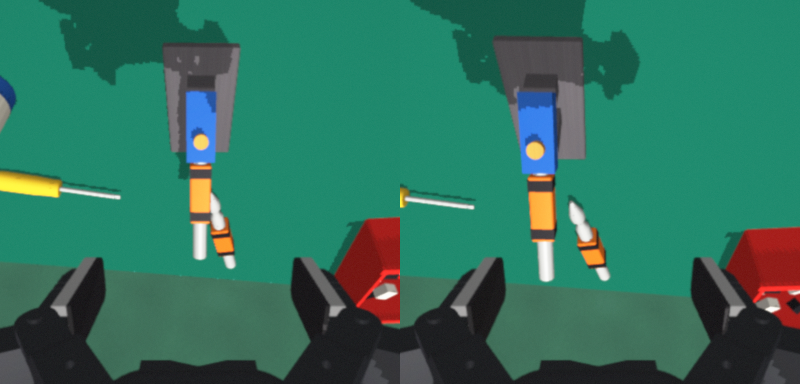

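Left view: handle from (201,167) to (200,222), shank end at (200,257). Right view: handle from (541,178) to (543,241), shank end at (546,277). I'll triangulate and cross-check with depth.

Run:
```python
from h import *
A=np.load("w1.npz");B=np.load("w2.npz")
g=lambda l,r:tri([(A,(l[0]+56,l[1])),(B,(r[0]-344,r[1]))])
f,e1=g((201,167),(541,178));r,e2=g((200.5,222),(543,241));s,e3=g((200,254),(545.5,276));print(f.round(1),r.round(1),s.round(1),e1,e2,e3)
v=r-f;print("tri len",np.linalg.norm(v),"yaw,pitch",np.degrees([np.arctan2(v[1],v[0]),np.arcsin(v[2]/np.linalg.norm(v))]))
for c in(A,B):
    W=cloud(c);b=cv2.cvtColor(c["image"],cv2.COLOR_BGR2HSV)
    def comp(m):
        n,l,st,_=cv2.connectedComponentsWithStats(m.astype(np.uint8)); return l==1+st[1:,4].argmax()
    D=np.linalg.norm(W-np.array([600,216,105]),axis=2)<45
    m=comp((b[...,0]>5)&(b[...,0]<20)&(b[...,1]>150)&D&(W[...,2]>75)&(np.abs(W[...,1]-216)<40))
    rr,cc=np.nonzero(m); m=cv2.erode(m.astype(np.uint8),np.ones((3,3)))>0
    X=W[m];cen=X.mean(0)
    n=np.linalg.svd(X-cen)[2][2];keep=np.abs((X-cen)@n)<3;X=X[keep];cen=X.mean(0);V=np.linalg.svd(X-cen)[2]
    a=V[0]*np.sign(V[0][0]);n=V[2]*np.sign(V[2][2]);n
    pr=(X-cen)@a
    print("orange",len(X),cen.round(1),"yaw,pitch",np.degrees([np.arctan2(a[1],a[0]),np.arcsin(a[2])]).round(1),"normal pitch",np.degrees(np.arcsin(n[2])).round(1),"ext",pr.min().round(1),pr.max().round(1),"axis mid",(cen+a*(pr.min()+pr.max())/2-10*n).round(1))
    m=comp((b[...,0]>100)&(b[...,0]<125)&(b[...,1]>120)&(np.linalg.norm(W-np.array([545,203,66]),axis=2)<60));m=cv2.erode(m.astype(np.uint8),np.ones((3,3)))>0
    X=W[m];cen=np.median(X,0);n=np.linalg.svd(X-X.mean(0))[2][2];X=X[np.abs((X-cen)@n)<3]
    cen=X.mean(0);V=np.linalg.svd(X-cen)[2];a=V[0]*np.sign(V[0][0]);print("blue",len(X),cen.round(1),"yaw,pitch",np.degrees([np.arctan2(a[1],a[0]),np.arcsin(a[2])]).round(1),"front",(cen+a*((X-cen)@a).max()).round(1))
```

```text
[578.  213.3  81.4] [618.7 221.2 117.1] [652.2 227.5 134.5] [0.1, 0.1] [0.3, 0.3] [0.3, 0.3]
tri len 54.75521902920342 yaw,pitch [10.94520975 40.74623859]
orange 313 [596.9 212.3  99.1] yaw,pitch [ 1.2 32.2] normal pitch 57.5 ext -15.0 18.5 axis mid [603.7 213.4  91.6]
blue 1580 [541.  205.   64.5] yaw,pitch [10.2 34.7] front [568.5 209.9  83.8]
orange 788 [597.8 217.2 100.2] yaw,pitch [ 8.9 32.8] normal pitch 57.2 ext -16.4 16.8 axis mid [603.3 218.   91.9]
blue 2182 [540.8 206.3  64.4] yaw,pitch [12.6 34.6] front [568.2 212.4  83.8]
```

Handle middle is about (603.5, 217.5, 91.8), yaw 11.2°, pitch 32.5°. This agrees with the measured mouth, (576, 213, 73) plus 35 mm along the bore. Grasp it 10 mm towards the rear and pull.

Run:
```python
from h import *
from workcell import *
yw=np.radians(11.2);R,a=tool(yw,np.radians(32.5),1);_,sa=tool(yw,np.radians(35),1)
G=np.array([603.5,217.5,91.8])+10*a-grip_point_offset*R[:,2]
movel(G-70*R[:,2],R); print(movel(G,max_speed=80,guard=15),read_state()["ft_force"])
clamp(); s=read_state();print("gap",s["finger_gap"],s["gripper_force"],s["eef_pos"],G.round(1))
movel(s["eef_pos"]+25*sa,max_speed=40); print(read_state()["ft_force"])
movel(s["eef_pos"]+85*sa,max_speed=100)
s=read_state();print("gap",s["finger_gap"],s["gripper_force"],s["time"],s["qpos"].round(2))
c=camera("scene");np.savez("s1.npz",**c);cw=camera("wrist");np.savez("w3.npz",**cw)
x=cv2.resize(c["image"][140:290,270:420],(400,400),interpolation=cv2.INTER_CUBIC)
cv2.imwrite("pics/s1.png",np.hstack([x,cv2.resize(cw["image"][:,56:456],(417,400))])[:,:800])
```

```text
False [-0.16250891 -0.06997653 -1.12874576]
gap 18.933076029494924 59.62006151676178 [621.64089707 221.09450322  81.46039963] [621.6 221.1  81.4]
[ 1.52924719  0.26128412 -1.48433996]
gap 19.08957667100948 59.55500364303589 7.9333 [-0.25  0.64 -0.32  1.89  1.38  0.33  0.04]
```

View pics/s1.png

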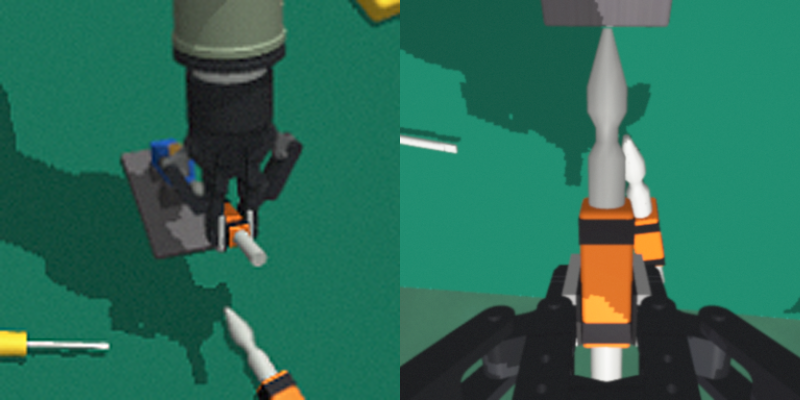

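The probe is drawn clear and held, with its tip at (608,27) in the wrist panel, pointing straight ahead. Now measure its pose in the tool frame.

Run:
```python
from h import *
from workcell import *
c=np.load("w3.npz");s=read_state();R=np.array(s["tool_rot"]);p=np.array(s["eef_pos"])
L=(cloud(c)-p)@R
b=c["image"].astype(int)
for v in range(24,330,12):
    row=L[v];m=(np.abs(row[:,1])<14)&(np.abs(row[:,2]+18)<25)
    if m.sum()<2: continue
    X=row[m];print(v,m.sum(),"x %.1f  y %.1f..%.1f  ztop %.1f"%(np.median(X[:,0]),X[:,1].min(),X[:,1].max(),np.percentile(X[:,2],20)))
# tip by ray at z=-18.7 ; handle front edge by ray at z=-28.7
for uv,z in[((255.5,26),-18.7),((256,199/1.0417),-28.7)]:
    o,d=ray(c,uv);o=(o-p)@R;d=d@R;print((o+d*(z-o[2])/d[2]).round(1))
```

```text
36 13 x 97.5  y -2.1..2.0  ztop -20.8
48 19 x 93.6  y -3.2..3.0  ztop -22.5
60 27 x 89.8  y -4.7..4.5  ztop -23.2
72 33 x 85.9  y -5.8..5.6  ztop -24.2
84 39 x 82.0  y -6.9..6.8  ztop -25.3
96 39 x 78.1  y -7.1..6.8  ztop -25.3
108 37 x 74.1  y -6.7..6.6  ztop -25.2
120 23 x 69.9  y -4.1..4.0  ztop -23.2
132 21 x 65.5  y -3.8..3.7  ztop -22.3
144 30 x 61.2  y -5.7..5.3  ztop -23.6
156 36 x 57.1  y -7.0..6.4  ztop -25.2
168 36 x 52.6  y -7.1..6.5  ztop -25.3
180 35 x 48.0  y -6.7..6.6  ztop -25.5
192 46 x 43.0  y -9.8..9.1  ztop -25.0
204 52 x 39.5  y -10.0..9.4  ztop -28.4
216 55 x 35.2  y -10.1..10.1  ztop -29.6
228 54 x 30.1  y -10.4..9.9  ztop -29.4
240 50 x 25.0  y -9.8..9.3  ztop -28.9
252 62 x 19.8  y -13.9..13.9  ztop -28.9
264 67 x 14.4  y -13.8..13.7  ztop -28.9
276 72 x 9.3  y -13.7..13.9  ztop -31.9
288 77 x 4.0  y -13.9..13.6  ztop -37.0
300 63 x -2.0  y -11.7..11.2  ztop -35.8
312 61 x -7.5  y -11.3..11.0  ztop -36.0
324 60 x -13.5  y -11.4..10.9  ztop -33.9
[100.7   0.4 -18.7]
[ 44.9   0.7 -28.7]
```

The probe sits parallel in the grip, with its origin at tool x +10.5 and its axis at the grasp line. Its 14 mm shank confirms the size. Next, hover beside the stand and refine the stand pose.

Run:
```python
from h import *
from workcell import *
yw=np.radians(-3.0);S,a=tool(yw,0,1);R=np.array(read_state()["tool_rot"])
p=np.array(read_state()["eef_pos"]);movel(p+[-60,0,180])
TC=np.array([477,-231.5,0])+10.5*-1*S[:,0]
print(TC,inverse_kinematics(TC+[0,80,230],S))
movep(TC+[0,80,230],S)
c=camera("wrist");np.savez("w4.npz",**c);s=read_state();print(s["time"],s["qpos"].round(2),s["finger_gap"])
cv2.imwrite("pics/w4.png",cv2.resize(c["image"],(800,600),interpolation=cv2.INTER_CUBIC))
def seg(c):
    W=cloud(c);D=np.array([np.cos(yw),np.sin(yw)]);N=np.array([-D[1],D[0]])
    q=W[...,:2]-np.array([477,-231.5]);X=q@D;Y=q@N;Z=W[...,2]
    b=(Z>9)&(Z<15)&(X>-135)&(X<75)&(np.abs(Y)<50);r=cv2.minAreaRect(np.c_[X[b],Y[b]].astype(np.float32));print("base",r)
    for x0 in(-40,40):
        for z0,z1 in((40,46),(46,60),(60,72),(72,84)):
            m=(np.abs(X-x0)<9)&(np.abs(Y)<30)&(Z>z0)&(Z<z1)
            if m.sum()>3: print(x0,z0,m.sum(),"x %.1f %.1f y %.1f %.1f"%(X[m].min(),X[m].max(),Y[m].min(),Y[m].max()), "inner: %.1f %.1f"%(Y[m&(Y<0)].max() if (m&(Y<0)).any() else 0,Y[m&(Y>0)].min() if (m&(Y>0)).any() else 0))
    m=(Z>54)&(Z<62)&(X<-85)&(X>-145)&(np.abs(Y)<30);print("brass",cv2.minAreaRect(np.c_[X[m],Y[m]].astype(np.float32)))
seg(np.load("w0.npz"));print();seg(c)
```

```text
[ 487.48561011 -232.04952754    0.        ] [ 0.69106353  0.40356917 -0.65578184  1.87438533  0.29623654  0.96192349
  1.42089198]
11.025 [ 0.69  0.4  -0.66  1.87  0.3   0.96  1.42] 18.879854194737327
base ((-28.685096740722656, 2.0330429077148438), (178.4868621826172, 74.87589263916016), 0.12579484283924103)
-40 40 157 x -45.6 -32.8 y -12.5 15.5 inner: -0.0 0.1
-40 46 80 x -45.3 -32.7 y -12.4 16.3 inner: -5.7 9.9
-40 60 207 x -45.6 -32.7 y -18.4 21.9 inner: -7.5 12.1
-40 72 34 x -44.5 -33.0 y -16.0 20.7 inner: -13.0 17.5
40 40 122 x 34.7 46.8 y -11.9 17.4 inner: -0.0 0.0
40 46 42 x 35.0 46.8 y -12.3 19.4 inner: -5.5 8.7
40 60 199 x 34.8 46.8 y -18.2 18.9 inner: -7.5 4.9
40 72 126 x 34.7 46.7 y -16.1 19.1 inner: -13.1 10.5
brass ((-105.54652404785156, 1.832810401916504), (15.030075073242188, 34.752323150634766), 1.6516283750534058)

base ((-28.96788787841797, 1.92333984375), (178.3160400390625, 75.2899169921875), 0.156477153301239)
-40 40 176 x -44.4 -32.8 y -7.1 16.5 inner: -0.2 0.0
-40 46 101 x -44.9 -33.0 y -12.2 16.3 inner: -5.7 9.4
-40 60 276 x -44.9 -32.9 y -18.5 22.2 inner: -6.8 11.6
-40 72 45 x -44.2 -33.3 y -16.9 20.8 inner: -13.3 17.2
40 40 157 x 34.6 46.9 y -12.1 19.5 inner: -0.1 0.1
40 46 150 x 34.7 46.7 y -12.8 19.5 inner: -5.2 5.0
40 60 263 x 34.6 47.2 y -18.5 19.3 inner: -7.3 4.3
40 72 109 x 34.3 47.1 y -17.0 19.0 inner: -12.8 10.9
brass ((-105.45977783203125, 1.6395320892333984), (13.28364086151123, 36.56751251220703), 0.6641026139259338)
```

View pics/w4.png

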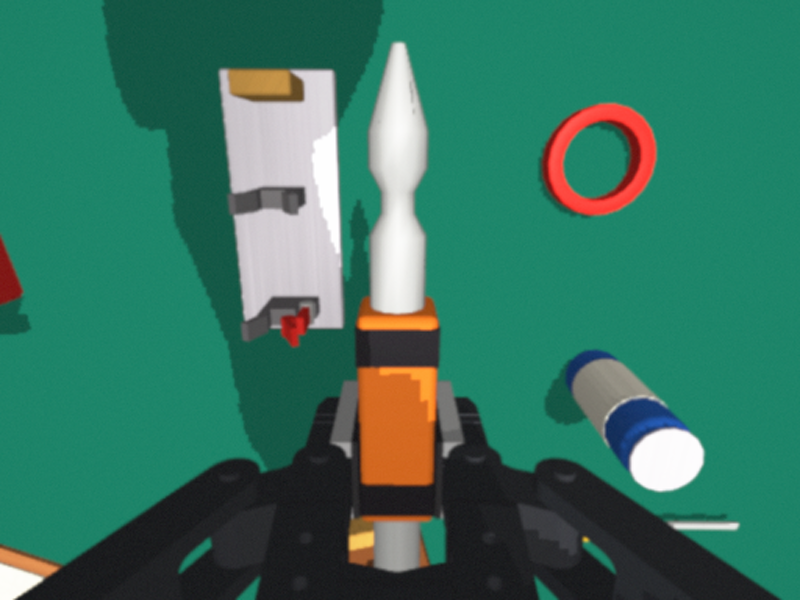

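The two opposite wrist views agree: stand origin (478.1, -229.6), yaw -2.9°, fork floor 43 mm and forks at the right spacing. Now descend.

Run:
```python
from h import *
from workcell import *
S,a=tool(np.radians(-2.86),0,1)
O=np.array([478.1,-229.6,0])+10.5*a
movel(O+[0,0,130],S); movel(O+[0,0,66],max_speed=80)
f0=np.array(read_state()["ft_force"])
for z in(56,50,46,42,38,35,33,31.3):
    g=movel(O+[0,0,z],max_speed=25,guard=35); s=read_state(); print(z,g,(s["ft_force"]-f0).round(1),s["torque"].round(2),s["eef_pos"].round(1),s["finger_gap"].round(1))
    if g: break
print(s["time"])
c=camera("wrist");np.savez("w5.npz",**c);cv2.imwrite("pics/w5.png",cv2.resize(c["image"],(640,480),interpolation=cv2.INTER_CUBIC))
L=(cloud(c)-s["eef_pos"])@np.array(s["tool_rot"])
for v in range(36,330,16):
    m=(np.abs(L[v,:,1])<6)&(np.abs(L[v,:,2]+18)<25)
    if m.sum()>2: print(v,np.median(L[v][m],0).round(1))
```

```text
Traceback (most recent call last):
AttributeError: 'float' object has no attribute 'round'
```

Run:
```python
from h import *
from workcell import *
S,a=tool(np.radians(-2.86),0,1)
O=np.array([478.1,-229.6,0])+10.5*a
f0=np.array(read_state()["ft_force"]);print(f0.round(1))
for z in(50,46,42,38,35,33,31.3):
    g=movel(O+[0,0,z],max_speed=25,guard=35); s=read_state(); print(z,g,(s["ft_force"]-f0).round(1),np.round(s["torque"],2),np.round(s["eef_pos"],1))
    if g: break
print(s["time"],s["finger_gap"])
c=camera("wrist");np.savez("w5.npz",**c);cv2.imwrite("pics/w5.png",cv2.resize(c["image"],(640,480),interpolation=cv2.INTER_CUBIC))
L=(cloud(c)-s["eef_pos"])@np.array(s["tool_rot"])
for v in range(36,330,16):
    m=(np.abs(L[v,:,1])<6)&(np.abs(L[v,:,2]+18)<25)
    if m.sum()>2: print(v,np.median(L[v][m],0).round(1))
```

```text
[-0.  -0.7 -0.3]
50 False [-0.6 -1.4  1.9] [-0.63 -0.1  -0.07] [ 488.6 -230.5   50. ]
46 False [-0.7 -6.3  1.1] [-1.61 -0.02 -0.21] [ 488.5 -231.1   46. ]
42 False [ 0.2 -7.3 -3.2] [-1.62 -0.04 -0.24] [ 488.3 -231.1   41.8]
38 False [ 0.7 -6.2 -4.9] [-1.32  0.04 -0.17] [ 488.1 -230.8   37.6]
35 False [ 0.6 -4.7 -6.7] [-1.16  0.06 -0.13] [ 488.  -230.6   34.5]
33 False [-0.  -3.5 -7.5] [-0.82  0.25 -0.13] [ 488.1 -230.2   32.6]
31.3 False [ 1.5  0.3 -0.8] [0.01 0.02 0.08] [ 488.8 -229.6   31.3]
15.6 18.6143544057701
36 [ 97.   -0.  -20.3]
52 [ 91.9   0.1 -21.8]
68 [ 86.8   0.1 -22.8]
84 [ 81.6  -0.  -24.5]
100 [ 76.4   0.1 -24.4]
116 [ 70.9   0.2 -22.9]
132 [ 65.1  -0.  -21.9]
148 [ 59.5  -0.  -23.8]
164 [ 53.6  -0.  -24.4]
180 [ 47.6  -0.  -24.7]
196 [ 41.2   0.  -24.7]
212 [ 36.3   0.  -28.9]
228 [ 29.8  -0.2 -28.9]
244 [ 22.9   0.  -28.6]
260 [ 15.9   0.  -28.6]
276 [  8.7  -0.2 -28.6]
292 [  1.3   0.  -28.6]
308 [ -6.4  -0.2 -28.6]
324 [-14.1   0.  -28.9]
```

View pics/w5.png

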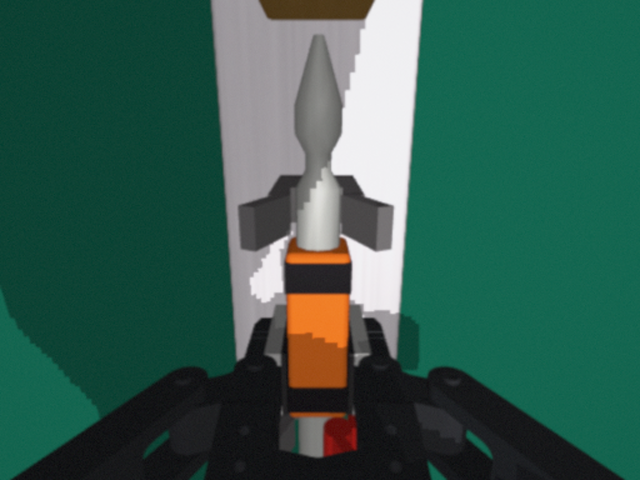

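The force dropped after the peak, the jaw sits over the rear shank (340,435), and the front shank lies centred in the fork (318,215). Release, lift and verify.

Run:
```python
from h import *
from workcell import *
open_gripper(); p=np.array(read_state()["eef_pos"]); movel(p+[0,0,110],max_speed=100); movel(p+[0,50,170])
c=camera("wrist");np.savez("w6.npz",**c);cv2.imwrite("pics/w6.png",cv2.resize(c["image"],(640,480),interpolation=cv2.INTER_CUBIC))
s=read_state();print(s["time"],s["ft_force"].round(1),s["finger_gap"])
W=cloud(c);D=np.array([np.cos(np.radians(-2.86)),np.sin(np.radians(-2.86))]);N=np.array([-D[1],D[0]])
q=W[...,:2]-np.array([478.1,-229.6]);X=q@D;Y=q@N;Z=W[...,2]
for x in(-80,-70,-50,-25,-15,0,15,25,50,60,70):
    m=(np.abs(X-x)<2)&(np.abs(Y)<5)&(Z>30); print(x,m.sum(),np.percentile(Z[m],80).round(1) if m.any() else None)
m=(np.abs(X)<45)&(np.abs(Y)<14)&(Z>57)&(Z<62)&(np.abs(X)<33);print(cv2.minAreaRect(np.c_[X[m],Y[m]].astype(np.float32)))
m=(np.abs(X)<100)&(np.abs(Y)<12)&(Z>47)&(Z<62);print(X[m].min(),X[m].max())
m=(np.abs(X-40)<9)&(np.abs(Y)<30)&(Z>75)&(Z<84);print("jaw top y",Y[m].min(),Y[m].max())
```

```text
18.275 [ 0.4 -0.1  0.1] 85.46239781596367
-80 48 53.8
-70 54 56.5
-50 52 55.2
-25 53 60.3
-15 47 60.3
0 440 264.3
15 86 265.0
25 48 60.4
50 34 56.7
60 38 56.4
70 37 56.2
((0.5026435852050781, 0.3792552947998047), (20.68190574645996, 64.68013763427734), 89.52845001220703)
-99.96948223284961 72.94849251460265
jaw top y 10.105464950908244 16.840730300015988
```

View pics/w6.png

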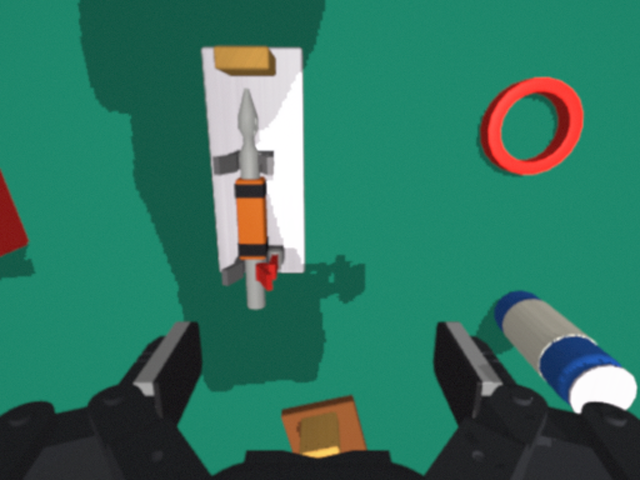

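The picture shows the probe level in both forks, with the handle top at 60.3 mm all along and the shank tops at about 56.5 mm. It is centred to within 0.5 mm, its tip at (247,90) points at the brass, and the jaw at (266,270) is shut. Handing in.

```bash
python3 -c "
from workcell import *
print(finish_job())"
```

```text
the job is handed in; nothing more can be done
None
```

The probe is clipped level into the check stand with its point towards the brass block, the jaw shut over it and the gripper clear; I handed the job in at about 18 s, but no verdict came back.

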